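Click the long slide magazine into its loading dock

ROBOT

A 6-joint arm with a two-finger parallel gripper is mounted at the origin on a cart in front of the work surface, level with it; the furniture and walls round the work are solid. World frame = base frame: x ahead of the robot, y to its left, z up, the work surface at z = 0. Lengths are in m, angles in rad, forces in N, time in s.
With the tool pointing down it reaches from about 0.375 to 0.9 m from the base axis. Payload 3.1 kg.
Tool frame: the origin (TCP) lies where the fingers leave the gripper's body, on its centre line; the fingertips stand 73 mm ahead of it and the grasp point (between the pads) lies 54 mm ahead of it; z points along the fingers, y is the line along which they close (so a half turn about z gives the same grasp; the last joint's range is limited). The gripper opens to 85 mm and grips with 20 to 120 N. Pads are 22 mm wide; open, the fingers measure 114 mm over their backs; the gripper's body (76 mm by 85 mm) begins 54 mm behind the grasp point. The pads swing forward as they close: fully open they stand 13 mm farther back than shut.
Start: joints at [-1.393, 0.527, 1.433, -0, 1.181, -0.178], TCP at [0.218, -0.586, 0.304] pointing down, gripper open.
Joint ranges: [-3.08, 3.08], [-0.75, 2.2], [0.22, 2.44], [-1.43, 4.57], [0, 2.65], [-2.85, 2.85]. Speed limits (rad/s): [2.79, 2.79, 3.14, 3.14, 3.14, 3.14].

INTERFACE

Orientations are given as a unit quaternion [x, y, z, w].
In Python, from station import manip gives the robot as it stands.
- The arm moves only by the tool step_arm, never from a script. Its argument "moves" is one flat list of numbers, 5 for each row, row after row: the opening, from 0 (shut) to 1 (fully open), then the shift along the world's x, y, z scaled (see below), then the turn about the world's z scaled (see below). In form: [fingers, x, y, z, yaw, fingers, x, y, z, yaw, ...]. A call has 1 to 12 rows; each row is the pose to reach, as a shift and turn from the pose commanded when the call began, turning the shorter way round; what a row does not reach only later rows make up. The controller multiplies each number of a shift by 200 mm and each number of a turn by pi rad. A row lasts 1/8 s, in which the tool goes at most 62.5 mm and 10.7 degrees, less where a joint would pass 70% of its speed; a pose out of reach is approached as far as the arm can. A call with a number of a shift or a turn outside -1 to 1 is refused whole. A call with a gripper value outside its range is refused whole. The fingers move at their own pace and stop on an object; "grip_force" is the grip in N (left out, the last holds). Time passes only in rows, so rows that repeat a pose let the fingers close. It gives the time, the measured TCP pose, the force, the opening and the grip force at its end, in the units of the state.
- manip.sense(): the state, without advancing time (a new reading comes with each control period).
- manip.snapshot(name): name is "scene" or "top"; returns a dict with "color" (400x640x3 uint8, blue, green, red), "z_map" (400x640 float32, m along the optical axis (not along the pixel's ray), 0 where there is no reading), "fovy" (degrees; the focal length in pixels is half the picture's height over the tangent of half this angle, whatever the lens; pixels are square), "cx", "cy" (the principal point, pixels), "R" (3x3) and "t" (3): a world point X has camera coordinates R X + t. Camera axes: x right, y down, z forward; pixel columns grow to the right and rows downward; lengths in m; the calibration is good to about 2 mm. A picture is of the moment at which its call begins.
- manip.sign_off(): hands the job in; it is judged then, once.
The state is a dict: "t": time; "q": joint angles; "qd": joint speeds; "tau": joint torques, N m; "tcp_pos": TCP position; "tool_rot": TCP orientation; "force": force on the tool from outside, world axes, zero at the start; "ft_torque": the same for the moment, N m; "finger_gap": opening from 0.0 (shut) to 1.0 (fully open); "gripper_force": force on a finger pad.
Only numpy, scipy, OpenCV 4.12 (cv2) and the standard library are available. Lean on these libraries where they do the work, as an engineer would, in place of code of your own. Each camera call takes 0.05 s, during which the arm holds its last target. There are 200 camera calls.

TASK

Load the longer of the two slide magazines into the loading dock: set it on the open front end of the dock, upright and in line with the channel, and slide it in towards the end stop until the spring catch, pushed aside by it on the way, clicks shut behind it. Let go of it there, and leave the short magazine where it stands.

Things in the scene. Friction and masses are not known exactly. Their poses are not given: they have to be found in the camera images.
- long_magazine: the longer magazine, loose, about 0.2 kg: a grey plastic block 80 mm long (its x), 60 mm wide, 28 mm high, both ends alike (either may go first), dark slots along its long sides. In the middle of its top stands a grip bar, 12 mm thick along x, 36 mm along y, reaching from 28 to 60 mm above the underside. Origin: centre of the underside, z up
- short_magazine: the shorter magazine, loose, to be left alone: like the long one and with the same grip bar, but only 50 mm long (its x). Origin: centre of the underside, z up
- loading_dock: fixed aluminium plate 232 (x) x 112 x 6 mm; origin: centre of underside. Magazines slide on it along +x, long side along x. Bare front x -116 to -65; guides, top 32 mm up, narrow from 104 mm apart there to a 66 mm channel at x -26; end stop at x +105 (magazine home: centre x +65, y 0). From x 30 on, lips 40-44 mm above the underside leave a 50 mm slot for the grip bar; nothing enters from above
- catch (a joint): steel leaf at the +y side of the dock's channel, 8 to 24 mm above the underside, pivoted at x -24 and slanting in to its tip at dock x +17, y +20 mm. 0 = closed, 0.42 = fully aside; about 0.3 beside a magazine. It springs shut (2 to 4 N) behind the long magazine once its centre passes about x +60, with 6 mm of play; sliding past it takes a few N

How it is judged:
By the outcome, as a careful person would: the job done as asked, in the order asked, and still so for the second after the job is handed in, with the robot touching nothing.
It also fails if it takes over 38 s, if anything falls off the work surface, if the arm or the gripper's body presses on something with over 40 N, if the wrist force passes 120 N, or if a joint passes its speed limit or range.

## Working session

There is one attempt and no reset: what is moved stays moved. The work goes in short steps, Python scripts to look and compute and a tool call to move; the robot and the scene stay as the last step left them, time stands still between calls to the robot, and variables do not carry over. Pictures are saved under pics/ and viewed, at most 10 in all, crops included, and the job is handed in when it is done.

Besides the shell and the picture viewer there is one more tool, called as name(argument=value, ...), one argument or row to a line, values as JSON. step_arm: Moves the arm, as the interface text tells. Its arguments: {"type":"object","properties":{"moves":{"type":"array","items":{"type":"number"}},"grip_force":{"type":"number"}},"required":["moves"]}

```bash
mkdir -p pics; ls; cat > h.py <<'E'
import numpy as np, cv2
from station import manip
def snap(n):
    s=manip.snapshot(n); s['f']=200/np.tan(np.radians(s['fovy'])/2); return s
def cloud(s):
    z=s['z_map']; v,u=np.mgrid[:400,:640]
    P=np.stack([(u-s['cx'])/s['f']*z,(v-s['cy'])/s['f']*z,z],-1)
    W=(P-s['t'])@s['R']; W[z==0]=np.nan; return W
def ray(s,u,v,h):
    d=s['R'].T@np.array([(u-s['cx'])/s['f'],(v-s['cy'])/s['f'],1]); o=-s['R'].T@s['t']
    return o+d*(h-o[2])/d[2]
E
python3 - <<'E'
from h import *
for n in ('scene','top'):
    s=snap(n); cv2.imwrite(f'pics/{n}0.png',s['color']); W=cloud(s)
    print(n,s['fovy'],s['cx'],s['cy'],-s['R'].T@s['t'],s['R'].round(3).tolist(),(s['z_map']>0).mean())
    np.savez(f'{n}0.npz',W=W,c=s['color'])
print(manip.sense())
E
```

```text
pics
scene 53.479015707122485 312.6117441947545 199.07294101263713 [-0.11390524 -0.55474383  0.61278666] [[0.438, -0.899, 0.006], [-0.589, -0.291, -0.754], [0.68, 0.327, -0.657]] 0.99594921875
top 49.706187536316364 321.58434819365465 201.82344549793396 [ 0.31858445 -0.28131868  0.9038295 ] [[-0.002, -1.0, -0.012], [-0.987, 0.004, -0.158], [0.158, 0.011, -0.987]] 0.99597265625
{'t': 0.1, 'q': array([-1.39253272e+00,  5.28371880e-01,  1.43378462e+00,  1.04392697e-06,
        1.18142782e+00, -1.78480822e-01]), 'qd': array([ 0.00162624, -0.00131024, -0.00430574,  0.00227133, -0.00121884,
        0.00186357]), 'tau': array([-2.31132344e-04, -4.43303168e+01, -1.78586733e+01, -3.45503222e-04,
        3.85136227e-03,  1.82892097e-05]), 'tcp_pos': array([ 0.21821236, -0.58512061,  0.30302883]), 'tool_rot': array([ 9.84133358e-01,  1.77427566e-01,  5.90852832e-07, -9.95835455e-04]), 'force': array([-0.39811405, -1.21596652,  0.44278377]), 'ft_torque': array([-0.00555978, -0.01610676,  0.05402181]), 'gripper_force': 0.0, 'finger_gap': 0.9986939970958987}
```

View pics/top0.png

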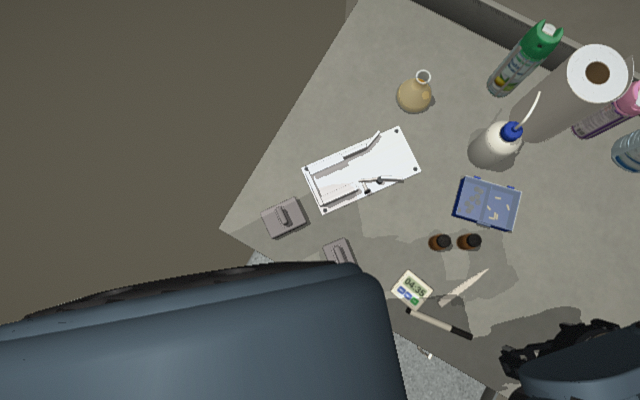

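View pics/scene0.png

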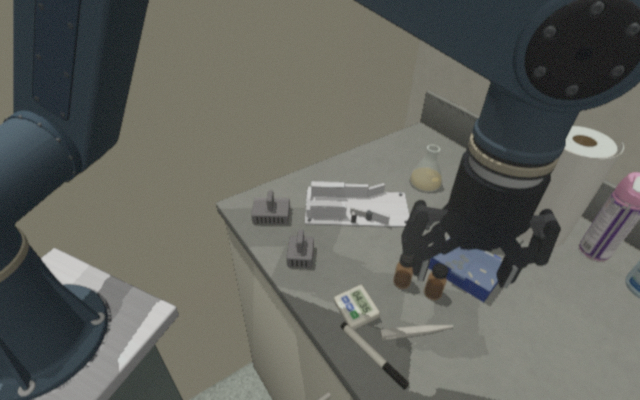

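The top view shows the dock at about (362,168), with its bare front at the right (~(405,150)), the catch at (380,182) and the end stop at the left (~(312,190)). One magazine is at (285,217); the other, at (340,250), is partly hidden by the arm. In the scene view they're at (271,208) and (300,250).

```bash
python3 - <<'E'
from h import *
for n,boxes in (('top',{'A':(255,190,312,245),'B':(318,232,358,264),'dock':(298,120,426,218)}),('scene',{'A':(245,185,296,228),'B':(282,225,320,275),'dock':(300,178,412,230)})):
    d=np.load(f'{n}0.npz'); W=d['W']
    for k,(a,b,c,e) in boxes.items():
        w=W[b:e,a:c].reshape(-1,3); col=d['c'][b:e,a:c].reshape(-1,3)
        for lo,hi in (((.022,.033),(.045,.065)) if k!='dock' else ((.0035,.009),(.026,.036),(.037,.05))):
            p=w[(w[:,2]>lo)&(w[:,2]<hi)]
            if len(p)<8: print(n,k,lo,len(p)); continue
            r=cv2.minAreaRect((p[:,:2]*1000).astype(np.float32))
            print(n,k,(lo,hi),len(p),'medz',np.median(p[:,2]).round(4),'rect',np.round(r[0],1),np.round(r[1],1),round(r[2],1))
            if k=='dock':print(np.round(cv2.boxPoints(r)).tolist())
s=np.load('top0.npz')
for n in ('top',):
    im=s['c'][110:280,240:440]; cv2.imwrite('pics/topc.png',cv2.resize(im,None,fx=4,fy=3.5,interpolation=cv2.INTER_CUBIC)[:600] if 0 else cv2.resize(im,(680,578),interpolation=cv2.INTER_CUBIC))
E
```

```text
top A (0.022, 0.033) 1013 medz 0.0283 rect [ 428.2 -191.4] [60.6 79.9] 25.4
top A (0.045, 0.065) 113 medz 0.0598 rect [ 428.2 -191.6] [35.4 11.7] 27.2
top B (0.022, 0.033) 426 medz 0.0283 rect [ 353.1 -303.9] [55.4 50. ] 21.6
top B (0.045, 0.065) 109 medz 0.0599 rect [ 351.4 -304.5] [33.7 11.8] 21.8
top dock (0.0035, 0.009) 3955 medz 0.0061 rect [ 536.4 -356.2] [270. 210.] 88.6
[[428.0, -489.0], [638.0, -494.0], [645.0, -224.0], [435.0, -219.0]]
top dock (0.026, 0.036) 411 medz 0.0304 rect [ 513.9 -309.3] [113.1 227.5] 23.6
[[417.0, -228.0], [508.0, -436.0], [611.0, -391.0], [520.0, -182.0]]
top dock (0.037, 0.05) 696 medz 0.0436 rect [ 516.9 -318.2] [ 82.5 130.3] 24.0
[[453.0, -275.0], [506.0, -395.0], [581.0, -361.0], [528.0, -242.0]]
scene A (0.022, 0.033) 648 medz 0.0282 rect [ 427.3 -191.5] [62.8 80.1] 25.6
scene A (0.045, 0.065) 93 medz 0.0587 rect [ 427.2 -191.5] [36.6 12.4] 25.8
scene B (0.022, 0.033) 506 medz 0.0283 rect [ 350.2 -305. ] [62.1 50. ] 22.3
scene B (0.045, 0.065) 118 medz 0.059 rect [ 349.6 -305.4] [38.  11.8] 20.4
scene dock (0.0035, 0.009) 1954 medz 0.0064 rect [ 560. -349.] [169.7 262.4] 24.6
[[428.0, -265.0], [538.0, -504.0], [692.0, -433.0], [582.0, -194.0]]
scene dock (0.026, 0.036) 545 medz 0.0302 rect [ 522.3 -332.7] [113. 178.] 23.7
[[435.0, -274.0], [506.0, -437.0], [610.0, -391.0], [538.0, -229.0]]
scene dock (0.037, 0.05) 514 medz 0.0436 rect [ 517.2 -318.3] [ 85.5 130.8] 24.2
[[451.0, -276.0], [505.0, -396.0], [583.0, -360.0], [529.0, -241.0]]
```

View pics/topc.png

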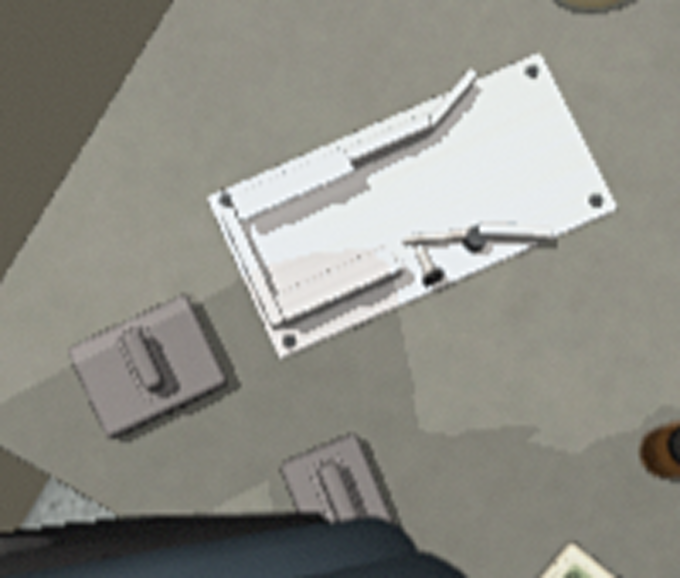

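The crop confirms that magazine A, at crop (150,365), is the long one (80x60 mm measured). The short one is at crop (345,485). The dock's front plate corners are at crop (540,57) and (612,208). Next I'll fit the dock pose from the plate outline.

```bash
cat >> h.py <<'E'
def dockfit(s):
    c=s['color'].astype(int); m=((c.min(2)>165)).astype(np.uint8)
    W=cloud(s); m&=(W[...,0]>.4)&(W[...,0]<.68)&(W[...,1]>-.53)&(W[...,1]<-.2)&(W[...,2]<.012)
    return m
E
python3 - <<'E'
from h import *
s=snap('top'); W=cloud(s)
# front end & sides of plate: bright pixels near z=6mm
c=s['color']; m=((c.min(2)>130)&(W[...,0]>.40)&(W[...,0]<.68)&(W[...,1]>-.53)&(W[...,1]<-.2)).astype(np.uint8)
n,l,st,ce=cv2.connectedComponentsWithStats(m); k=1+st[1:,4].argmax()
cn=max(cv2.findContours((l==k).astype(np.uint8),cv2.RETR_EXTERNAL,cv2.CHAIN_APPROX_NONE)[0],key=len)[:,0]
P=np.array([ray(s,u,v,.006)[:2] for u,v in cn])*1000
r=cv2.minAreaRect(P.astype(np.float32)); print('plate',r,np.round(cv2.boxPoints(r)).tolist())
a=np.radians(113.8);
# height steps in dock frame per structure
for ang in (113.4,113.8,114.2):
    a=np.radians(ang);ex=np.array([np.cos(a),np.sin(a)]);ey=np.array([-ex[1],ex[0]])
    x=P@ex;y=P@ey; print(ang,np.percentile(x,[0,1,50,99,100]).round(1),np.percentile(y,[0,1,3,97,99,100]).round(1))
q=W.reshape(-1,3); 
b=q[(q[:,0]>.55)&(q[:,0]<.75)&(q[:,1]<-.33)&(q[:,1]>-.55)&(q[:,2]>.05)]; print('flask?',b.min(0),b.max(0),np.median(b,0))
E
```

```text
plate ((539.1334838867188, -363.8218688964844), (330.70867919921875, 277.7054443359375), 89.61256408691406) [[399.0, -528.0], [677.0, -530.0], [679.0, -199.0], [401.0, -198.0]]
113.4 [-752.5 -747.7 -528.5 -350.5 -343.1] [-533.9 -530.8 -525.5 -171.4 -163.  -157.6]
113.8 [-755.4 -750.4 -530.9 -352.5 -345.2] [-530.7 -527.5 -522.1 -167.  -158.5 -153.1]
114.2 [-758.2 -753.2 -533.4 -354.6 -347.2] [-527.5 -524.2 -518.8 -162.6 -154.  -148.6]
flask? [ 0.67201366 -0.49544493  0.05014226] [ 0.71698927 -0.44555263  0.10486237] [ 0.68785403 -0.4680422   0.07085215]
```

step_arm(
  moves=[0.6,0.25,0.45,0,0.028,0.6,0.5,0.9,0,0.028,0.6,0.75,1,0,0.028,0.6,1,1,0,0.028,0.6,1,1,0,0.028,0.6,1,1,0,0.028,0.6,1,1,0,0.028,0.6,1,1,0,0.028],
  grip_force=60,
)

```text
t: 1.15
tcp_pos: [0.4173, -0.3862, 0.3037]
tool_rot: [0.976, 0.22, -0.0, -0.0]
force: [-1.0, -0.3, 0.2]
finger_gap: 0.599
gripper_force: 0.0
```

```bash
python3 - <<'E'
from h import *
d=np.load('top0.npz'); W=d['W']; c=d['c']
m=((c.min(2)>185)&(W[...,0]>.40)&(W[...,0]<.68)&(W[...,1]>-.53)&(W[...,1]<-.2)&(W[...,2]>.0035)&(W[...,2]<.0085)).astype(np.uint8)
n,l,st,ce=cv2.connectedComponentsWithStats(m); k=1+st[1:,4].argmax()
P=W[l==k][:,:2]*1000; print(len(P))
r=cv2.minAreaRect(P.astype(np.float32)); print('plate',r,np.round(cv2.boxPoints(r),1).tolist())
# lips: two strips at 44mm -> orientation and slot centre
q=W.reshape(-1,3); q=q[(q[:,0]>.42)&(q[:,0]<.62)&(q[:,1]>-.42)&(q[:,1]<-.2)&(q[:,2]>.040)&(q[:,2]<.047)]*1000
a=np.radians(113.8);ex=np.array([np.cos(a),np.sin(a)]);ey=np.array([-ex[1],ex[0]])
x=q[:,:2]@ex;y=q[:,:2]@ey
print('front edge x',np.percentile(P@ex,[0,.5,1]),'side y',np.percentile(P@ey,[0,.5,99.5,100]))
for b in np.arange(x.min(),x.max(),15):
    s=np.sort(y[(x>b)&(x<b+15)]); 
    if len(s)>5: g=np.diff(s).argmax(); print(round(b),len(s),s[[0,g,g+1,-1]].round(1),'mid',round((s[g]+s[g+1])/2,1))
E
```

```text
2744
plate ((531.98291015625, -354.5435791015625), (111.06230926513672, 230.92193603515625), 24.23587417602539) [[434.0, -272.1000061035156], [528.7000122070312, -482.6000061035156], [630.0, -437.0], [535.2000122070312, -226.5]]
front edge x [-654.58947854 -653.82067386 -652.98968317] side y [-400.03715055 -397.94543517 -289.45342846 -288.79969798]
-562 10 [-384.9 -381.9 -380.6 -378.1] mid -381.3
-547 15 [-384.7 -379.6 -377.6 -377.5] mid -378.6
-532 10 [-384.2 -380.1 -378.1 -377.9] mid -379.1
-517 66 [-385.4 -369.9 -319.  -303.7] mid -344.5
-502 113 [-385.7 -369.3 -319.6 -303.6] mid -344.4
-487 110 [-385.4 -369.2 -319.1 -303.7] mid -344.1
-472 113 [-385.6 -369.2 -318.8 -303.4] mid -344.0
-457 117 [-385.3 -369.2 -319.5 -303.1] mid -344.4
-442 58 [-385.  -369.7 -319.7 -303.1] mid -344.7
```

step_arm(
  moves=[0.6,0.05,0.3,-0.2,0,0.6,0.05,0.6,-0.4,0,0.6,0.05,0.9,-0.5,0,0.6,0.05,0.97,-0.5,0,0.6,0.05,0.97,-0.5,0,0.6,0.05,0.97,-0.5,0],
)

```text
t: 1.9
tcp_pos: [0.4289, -0.1934, 0.2044]
tool_rot: [0.976, 0.22, 0.001, 0.001]
force: [0.5, -0.0, 0.5]
finger_gap: 0.6
gripper_force: 0.0
```

Dock fit: origin (532.4, -354.3) mm, +x axis at 113.8°, slot width 50 mm as specified. The gripper is above the long magazine, so I'll descend and grip.

step_arm(
  moves=[0.5,-0.004,0.009,-0.15,0,0.4,-0.004,0.009,-0.3,0,0.4,-0.004,0.009,-0.42,0,0.4,-0.004,0.009,-0.485,0,0.4,-0.004,0.009,-0.485,0],
)

```text
t: 2.52
tcp_pos: [0.4276, -0.1909, 0.1065]
tool_rot: [0.976, 0.22, -0.0, -0.0]
force: [-0.7, 0.4, 0.0]
finger_gap: 0.4
gripper_force: 0.0
```

step_arm(
  moves=[0,0,0,0,0,0,0,0,0,0,0,0,0,0,0,0,0,0,0,0,0,0,0,0,0,0,0,0,0,0],
)

```text
t: 3.28
tcp_pos: [0.4282, -0.1905, 0.1079]
tool_rot: [0.975, 0.221, 0.001, 0.001]
force: [-0.3, -2.3, 6.7]
finger_gap: 0.13
gripper_force: 60.0
```

step_arm(
  moves=[0,0,0,0.15,0,0,0,0,0.35,0,0,0,0,0.5,0,0,0.15,-0.25,0.5,-0.004,0,0.3,-0.5,0.5,-0.009,0,0.45,-0.75,0.5,-0.009,0,0.6,-1,0.5,-0.009,0,0.6,-1,0.5,-0.009,0,0.6,-1,0.5,-0.009],
)

```text
t: 4.4
tcp_pos: [0.5464, -0.3885, 0.2055]
tool_rot: [0.978, 0.207, -0.001, -0.002]
force: [-0.1, 0.0, -2.3]
finger_gap: 0.128
gripper_force: 59.5
```

step_arm(
  moves=[0,0.08,-0.18,0,0,0,0.08,-0.18,0,0,0,0.08,-0.18,0,0],
)

```text
t: 4.78
tcp_pos: [0.5626, -0.4238, 0.2063]
tool_rot: [0.978, 0.207, -0.001, -0.002]
force: [-0.5, 0.2, -2.5]
finger_gap: 0.126
gripper_force: 59.7
```

```bash
python3 - <<'E'
from h import *
x=manip.sense(); print(x['t'],x['tcp_pos'],x['force'],x['q'].round(2)); q=x['tool_rot']; print('yaw y',np.degrees(2*np.arctan2(q[1],q[0]))-90)
for n in ('top','scene'):
    s=snap(n); cv2.imwrite(f'pics/{n}1.png',s['color']); W=cloud(s)
    T=x['tcp_pos']
    q=W.reshape(-1,3); d=np.linalg.norm(q[:,:2]-T[:2],axis=1)
    p=q[(d<.056)&(q[:,2]>T[2]-.114)&(q[:,2]<T[2]-.070)]; 
    if len(p)>20:
        print(n,len(p),np.percentile(p[:,2],[1,10,50,90]).round(4)); t=p[np.abs(p[:,2]-np.median(p[:,2]))<.003]; print(cv2.minAreaRect((t[:,:2]*1000).astype(np.float32)))
E
```

```text
4.775 [ 0.56256608 -0.42382392  0.20628301] [-0.45799574  0.1678286  -2.45272938] [-0.8   0.74  1.29  0.    1.11  0.35]
yaw y -66.10662467872274
scene 941 [0.1008 0.1063 0.1258 0.1277]
((560.81884765625, -422.76446533203125), (61.7131462097168, 79.69160461425781), 24.936086654663086)
```

View pics/scene1.png

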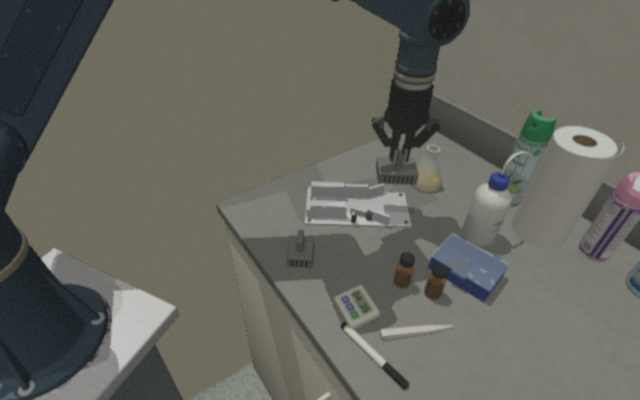

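The scene view shows the long magazine held upright above the dock front (about (397,172)) and the short one untouched at (300,250). In dock coordinates the held one is at x≈-75, y≈+0.5, so I'll lower it.

step_arm(
  moves=[0,0.01,-0.02,-0.12,-0.003,0,0.01,-0.02,-0.24,-0.003,0,0.01,-0.02,-0.36,-0.003,0,0.01,-0.02,-0.42,-0.003,0,0.01,-0.02,-0.44,-0.003,0,0.01,-0.02,-0.45,-0.003,0,0.01,-0.02,-0.45,-0.003],
)

```text
t: 5.75
tcp_pos: [0.5659, -0.4301, 0.1177]
tool_rot: [0.979, 0.202, 0.0, 0.001]
force: [0.5, -0.3, -2.1]
finger_gap: 0.127
gripper_force: 59.7
```

step_arm(
  moves=[0,0,0,-0.005,0,0,0,0,-0.01,0,0,0,0,-0.01,0],
)

```text
t: 6.12
tcp_pos: [0.5655, -0.4298, 0.115]
tool_rot: [0.979, 0.202, 0.0, 0.0]
force: [-0.1, -0.2, -2.0]
finger_gap: 0.12
gripper_force: 59.7
```

step_arm(
  moves=[0,0,0,-0.005,0,0,0,0,-0.01,0,0,0,0,-0.01,0],
)

```text
t: 6.5
tcp_pos: [0.5656, -0.4299, 0.114]
tool_rot: [0.979, 0.202, 0.0, 0.0]
force: [-1.9, 1.6, 4.5]
finger_gap: 0.129
gripper_force: 60.8
```

Contact with the plate. Now I'll slide along dock +x.

step_arm(
  moves=[0,-0.018,0.042,0.001,0,0,-0.036,0.083,0.001,0,0,-0.054,0.124,0.001,0,0,-0.073,0.166,0.001,0,0,-0.091,0.208,0.001,0,0,-0.109,0.249,0.001,0,0,-0.127,0.29,0.001,0,0,-0.145,0.332,0.001,0,0,-0.145,0.332,0.001,0],
)

```text
t: 7.62
tcp_pos: [0.5377, -0.3626, 0.1139]
tool_rot: [0.979, 0.202, 0.001, 0.001]
force: [5.8, 0.7, 5.8]
finger_gap: 0.125
gripper_force: 61.0
```

```bash
cat >> h.py <<'E'
def st():
    x=manip.sense(); a=np.radians(113.8); R=np.array([[np.cos(a),np.sin(a)],[-np.sin(a),np.cos(a)]])
    q=x['tool_rot']; print('t',x['t'],'dock xy',(R@(x['tcp_pos'][:2]*1000-[532.4,-354.3])).round(1),'z',x['tcp_pos'][2].round(4),'F dock',(R@x['force'][:2]).round(1),x['force'][2].round(1),'M',x['ft_torque'].round(2),'yaw',(np.degrees(2*np.arctan2(q[1],q[0]))-23.8).round(2))
E
python3 - <<'E'
from h import *
st(); s=snap('scene'); cv2.imwrite('pics/s2.png',cv2.resize(s['color'][130:250,270:450],(720,480),interpolation=cv2.INTER_CUBIC))
E
```

```text
t 7.625 dock xy [-9.8 -1.5] z 0.1139 F dock [-1.7 -5.6] 5.8 M [ 0.1  -0.81 -0.03] yaw -0.49
```

View pics/s2.png

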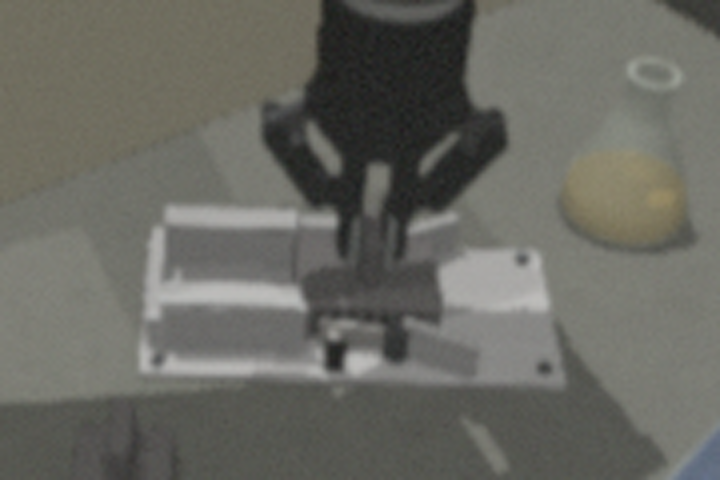

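The magazine sits in the channel at crop (375,295) and is pushing the catch aside at (360,335). The forces are small, so I'll continue under the lips.

step_arm(
  moves=[0,-0.02,0.046,0.002,0,0,-0.04,0.092,0.002,0,0,-0.06,0.137,0.002,0,0,-0.08,0.183,0.002,0,0,-0.1,0.229,0.002,0,0,-0.121,0.275,0.002,0,0,-0.121,0.275,0.002,0],
)

```text
t: 8.55
tcp_pos: [0.513, -0.3078, 0.1139]
tool_rot: [0.979, 0.202, 0.001, 0.0]
force: [4.7, -0.1, 5.8]
finger_gap: 0.129
gripper_force: 61.0
```

```bash
python3 -c "
from h import *
st()"
```

```text
t 8.55 dock xy [50.3 -1. ] z 0.1139 F dock [-2.  -4.3] 5.8 M [ 0.09 -0.77  0.16] yaw -0.45
```

Next, to x≈+64, in two steps.

step_arm(
  moves=[0,-0.008,0.018,0,0,0,-0.016,0.036,0,0,0,-0.024,0.054,0,0,0,-0.028,0.064,0,0,0,-0.028,0.064,0,0],
)

```text
t: 9.18
tcp_pos: [0.5068, -0.2963, 0.1139]
tool_rot: [0.979, 0.202, 0.0, 0.001]
force: [2.2, -2.7, 5.4]
finger_gap: 0.129
gripper_force: 61.0
```

```bash
python3 - <<'E'
from h import *
st(); s=snap('scene'); cv2.imwrite('pics/s3.png',cv2.resize(s['color'][130:250,270:450],(720,480),interpolation=cv2.INTER_CUBIC))
E
```

```text
t 9.175 dock xy [63.4  0. ] z 0.1139 F dock [-3.3 -1. ] 5.4 M [-0.41 -0.39  0.03] yaw -0.5
```

View pics/s3.png

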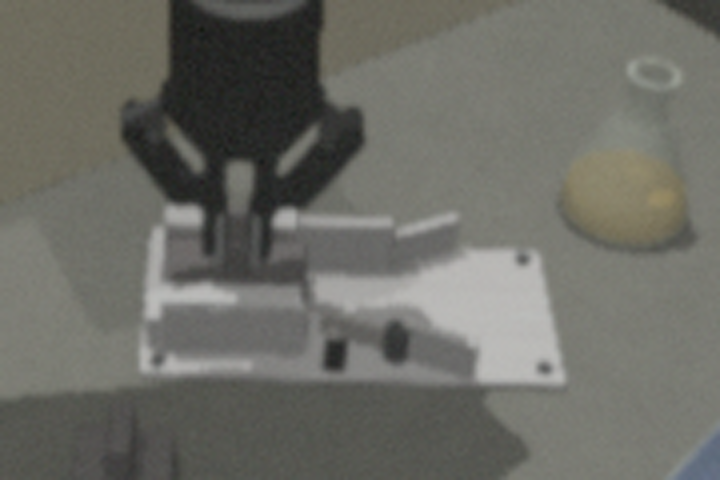

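The catch leaf, at crop (335,315), has sprung back behind the magazine, and the side force has fallen from 4.3 N to 1 N. I'll nudge it to the end stop.

step_arm(
  moves=[0,-0.003,0.007,0,0,0,-0.005,0.012,0,0,0,-0.005,0.012,0,0],
)

```text
t: 9.6
tcp_pos: [0.5065, -0.2954, 0.1141]
tool_rot: [0.979, 0.202, 0.001, 0.002]
force: [2.1, -7.1, 4.4]
finger_gap: 0.125
gripper_force: 60.7
```

```bash
python3 -c "
from h import *
st()"
```

```text
t 9.6 dock xy [64.3 -0.1] z 0.1141 F dock [-7.4  0.9] 4.4 M [-0.92 -0.39  0.12] yaw -0.45
```

The magazine is at the end stop (7 N reaction). Release and lift.

step_arm(
  moves=[0,0.002,-0.005,0,0,0.35,0.002,-0.005,0,0,0.35,0.002,-0.005,0,0,0.35,0.002,-0.005,0,0,0.35,0.002,-0.005,0.05,0,0.35,0.002,-0.005,0.15,0,0.35,0.002,-0.005,0.35,0,0.35,0.002,-0.005,0.6,0,0.35,0.002,-0.005,0.8,0,0.35,0.002,-0.005,0.8,0],
)

```text
t: 10.85
tcp_pos: [0.5075, -0.2951, 0.278]
tool_rot: [0.979, 0.202, 0.003, 0.003]
force: [-0.9, -0.3, -0.6]
finger_gap: 0.348
gripper_force: 0.0
```

step_arm(
  moves=[0.35,0.2,-0.2,0,0,0.35,0.4,-0.4,0,0,0.35,0.6,-0.6,0,0,0.35,0.6,-0.6,0,0,0.35,0.6,-0.6,0,0],
)

```text
t: 11.48
tcp_pos: [0.6251, -0.4132, 0.2716]
tool_rot: [0.979, 0.202, -0.001, -0.002]
force: [-0.2, 0.4, -0.1]
finger_gap: 0.349
gripper_force: 0.0
```

```bash
python3 - <<'E'
from h import *
st(); a=np.radians(113.8);ex=np.array([np.cos(a),np.sin(a)]);ey=np.array([-ex[1],ex[0]])
for n in ('scene','top'):
    s=snap(n); W=cloud(s); q=W.reshape(-1,3)*1000; D=(q[:,:2]-[532.4,-354.3]); x=D@ex;y=D@ey;z=q[:,2]
    b=(x>40)&(x<95)&(abs(y)<22)&(z>52)&(z<72); print(n,'bar',b.sum(), x[b].mean(),y[b].mean(),np.percentile(z[b],95) if b.any() else 0)
    l=(x>-20)&(x<30)&(y>10)&(y<32)&(z>15)&(z<28); print('leaf tip x,y:',l.sum(), np.sort(x[l])[-5:].round(1), np.sort(y[l])[:5].round(1))
    im=s['color'][130:250,270:450] if n=='scene' else s['color'][110:280,270:440]
    cv2.imwrite(f'pics/{n}4.png',cv2.resize(im,None,fx=3.4,fy=3.4,interpolation=cv2.INTER_CUBIC))
E
```

```text
t 11.475 dock xy [-91.3 -61.1] z 0.2716 F dock [0.5 0.1] -0.1 M [ 0.   -0.06 -0.01] yaw -0.48
scene bar 84 64.74272378078538 6.4736137087529695 67.59357498730485
leaf tip x,y: 58 [13.9 15.6 15.8 16.  16. ] [20.6 21.4 21.7 23.1 23.1]
top bar 116 64.98243233610525 1.5464074537298038 68.13765039799752
leaf tip x,y: 42 [13.6 13.9 15.1 15.8 16.4] [21.2 22.1 22.8 23.2 23.4]
```

View pics/scene4.png

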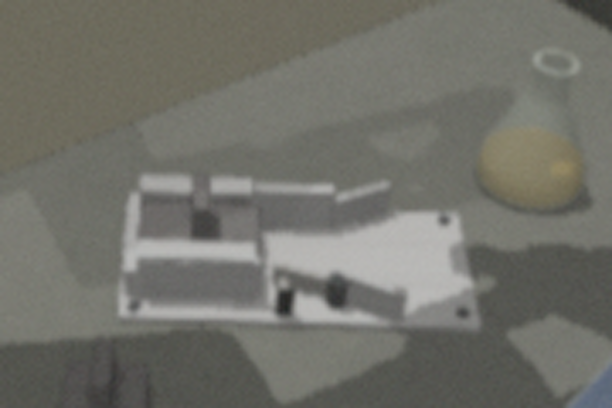

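View pics/top4.png

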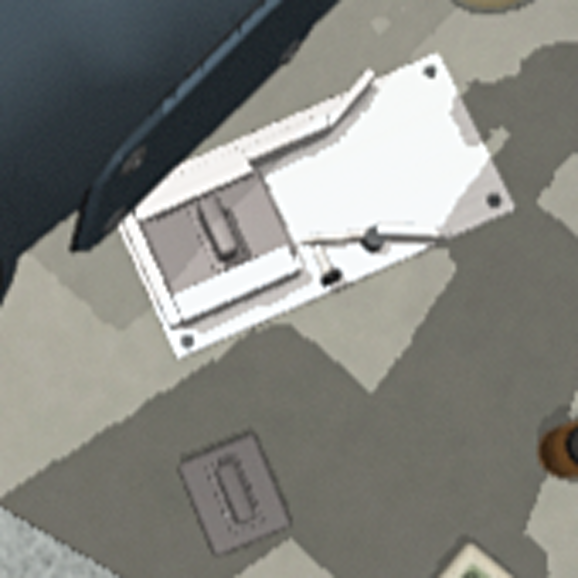

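The magazine is home at dock x≈65 (top crop (215,235)). The catch is closed, with its tip at dock x≈16, y≈21 (crop (305,242)), and the short magazine is undisturbed at (235,492). Handing in.

```bash
python3 -c "
from station import manip
print(manip.sign_off())"
```

```text
the job is handed in; nothing more can be done
None
```

The long magazine is home against the dock's end stop with the catch closed behind it and the gripper clear; the short magazine was left where it stood, and the job was handed in at about 11.6 s.

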